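# Load a pipe off-cut into the gravity feed lane

## Task

Load the rusty pipe off-cut into the feed lane with the blue edges and blue stop: set it gently, standing on its end, on the high end of the sloped bed and let go of it there, so that it slides down by itself to the stop. It must end standing against the blue stop.

Things in the scene. Friction and masses are not known exactly. Their poses are not given: they have to be found in the camera images.
- pipe_mid (a point): Centre, half-way up, of the pipe off-cut: a rusty brown steel tube standing on its end, 43 mm outside diameter, 70 mm tall, about 0.16 kg. Its z axis is the pipe's axis. Grasp it across the outside from above, above its middle so that fingers clear the lane's walls. The other loose things near it, a welded T joint and a piece of angle iron, are not wanted.
- lane_blue: Fixed feed lane with blue edges (a like yellow one stands beside it, centre lines 130 mm apart). Origin: under its middle, on the table; x points level along the lane to the high, open end, y across, z up. Slippery white bed 276 mm long, 70 mm wide between walls, rising 14 degrees to +x; surface 50 mm up in the middle, 17 at the low end, 83 at the high end. Walls 6 mm thick, 21 mm above the bed.
- blue_load (a point): The loading point: on the bed surface of the blue lane, on its centre line, 85 mm (level) from the middle towards the high end, 71 mm above the table. A pipe set down here slides down to the stop by itself in about half a second once let go. A pipe held plumb touches the bed first with the uphill edge of its foot, 5 mm above this point.
- blue_stop (a point): On the blue lane's centre line: where the centre of the pipe is when it stands on the bed against the blue stop plate, leaning 14 degrees with the bed; 59 mm above the table. The stop plate crosses the low end and stands 52 mm above the bed.
Not all that is in view belongs to the job. What is shaped like the part that bears pipe_mid but purple or yellow is not meant.

How it is judged:
By the outcome, as a careful person would: the job done as asked, in the order asked, and still so for the second after the job is handed in, with the robot touching nothing.
It also fails if it takes over 32 s, if anything falls off the work surface, if the arm or the gripper's body presses on something with over 40 N, if the wrist force passes 120 N, or if a joint passes its speed limit or range.

## Robot

A 6-joint arm with a two-finger parallel gripper is mounted at the origin on a cart in front of the work surface, level with it; the furniture and walls round the work are solid. World frame = base frame: x ahead of the robot, y to its left, z up, the work surface at z = 0. Lengths are in m, angles in rad, forces in N, time in s.
With the tool pointing down it reaches from about 0.3 to 0.775 m from the base axis. Payload 14.6 kg.
Tool frame: the origin (TCP) lies at the very end of the fingers, on their centre line; the grasp point (between the pads) lies 19 mm behind it; z points along the fingers, y is the line along which they close (so a half turn about z gives the same grasp; the last joint's range is limited). The gripper opens to 94 mm and grips with 3 to 60 N. Pads are 16 mm wide; open, the fingers measure 119 mm over their backs; the gripper's body (75 mm by 177 mm) begins 78 mm behind the grasp point.
Start: joints at [-1.251, 0.3, 1.521, -0, 1.321, -0.067], TCP at [0.207, -0.509, 0.205] pointing down, gripper open.
Joint ranges: [-3.03, 3.03], [-0.79, 2.21], [0.23, 2.52], [-1.04, 4.18], [0, 3.07], [-2.55, 2.55]. Speed limits (rad/s): [2.22, 2.22, 2.57, 3.14, 3.14, 3.14].

## Interface

Orientations are given as [roll, pitch, yaw] about the fixed x, y, z axes, in that order (R = Rz(yaw) Ry(pitch) Rx(roll)).
In Python, from station import ctrl gives the robot as it stands.
- The arm moves only by the shell command python3 -m pendant 'ROWS' [OPENING] [FORCE]. ROWS is JSON, a list of rows, each a list of 2 entries, a list of its own where there are three numbers: the shift along the world's x, y, z in cm, then the turn about the world's z in rad. A call has 1 to 20 rows; each row shifts and turns the commanded pose from where the row before left it; what a row does not reach is not made up. A row lasts 1/12 s, in which the tool goes at most 41.7 mm and 7.16 degrees, less where a joint would pass 70% of its speed; a pose out of reach is approached as far as the arm can. A call is refused whole if a number of a shift passes 4.17 or a number of a turn 0.125, either way. A call with a gripper value outside its range is refused whole. OPENING is the opening, from 0 (shut) to 1 (fully open), set as the call begins (- or left out, the last holds). The fingers move at their own pace and stop on an object; FORCE is the grip in N (left out, the last holds). Time passes only in rows, so rows that do not move let the fingers close. It gives the time, the measured TCP pose, the force, the opening and the grip force at its end, in the units of the state.
- ctrl.get_obs(): the state, without advancing time (a new reading comes with each control period).
- ctrl.camera(name): name is "side" or "top"; returns a dict with "color" (400x640x3 uint8, red, green, blue), "intrinsics" (3x3 intrinsics, pixels), "k1" (the pictures are not rectified: a ray, as slopes to the right and down, at radius r is drawn at 1 + k1 r^2 times it, then the intrinsics apply), "camera_from_world" (4x4, takes a point from world to camera coordinates). Camera axes: x right, y down, z forward; pixel columns grow to the right and rows downward; lengths in m; the calibration is good to about 2 mm. A picture is of the moment at which its call begins. There is no depth.
- ctrl.hand_in(): hands the job in; it is judged then, once.
The state is a dict: "time_s": time; "qpos": joint angles; "joint_vel": joint speeds; "tau": joint torques, N m; "ee_pos": TCP position; "eef_rot": TCP orientation; "force": force on the tool from outside, world axes, zero at the start; "moment": the same for the moment, N m; "grip_width": finger opening in m; "grip_force": force on a finger pad.
Only numpy, scipy, OpenCV 4.12 (cv2) and the standard library are available. Lean on these libraries where they do the work, as an engineer would, in place of code of your own. Each camera call takes 0.05 s, during which the arm holds its last target. There are 200 camera calls.

## Working session

There is one attempt and no reset: what is moved stays moved. The work goes in short steps, Python scripts to look and compute and a shell command to move; the robot and the scene stay as the last step left them, time stands still between calls to the robot, and variables do not carry over. Pictures are saved under pics/ and viewed, at most 10 in all, crops included, and the job is handed in when it is done.

```bash
mkdir -p pics
cat > h.py <<'E'
import numpy as np, cv2
from station import ctrl
def snap(n,f):
    c=ctrl.camera(n); cv2.imwrite(f,c["color"][:,:,::-1]); return c
def ray(c,u,v):
    K=np.array(c["intrinsics"]);k=c["k1"]
    d=np.array([(u-K[0,2])/K[0,0],(v-K[1,2])/K[1,1]]);s=d.copy()
    for _ in range(30): s=d/(1+k*(s@s))
    T=np.array(c["camera_from_world"]);R=T[:3,:3]
    return -R.T@T[:3,3], R.T@np.array([s[0],s[1],1])
def onz(c,u,v,z):
    o,d=ray(c,u,v); return o+d*(z-o[2])/d[2]
def proj(c,p):
    T=np.array(c["camera_from_world"]);q=T[:3,:3]@p+T[:3,3];s=q[:2]/q[2];s=s*(1+c["k1"]*(s@s))
    K=np.array(c["intrinsics"]);return K[0,0]*s[0]+K[0,2],K[1,1]*s[1]+K[1,2]
E
python3 - <<'E'
from h import *
for n in("top","side"):
    c=snap(n,f"pics/{n}0.png"); o,d=ray(c,320,200); print(n,o,d,c["k1"],c["intrinsics"])
E
```

```text
top [ 0.36739213 -0.07902656  1.06387149] [ 0.1696326  -0.02297757 -0.9852409 ] -0.07034758057726306 [[402.89525776   0.         320.61498285]
 [  0.         402.89525776 199.71606662]
 [  0.           0.           1.        ]]
side [1.19256226 0.31203022 0.54427768] [-0.71515207 -0.46369702 -0.52301501] 0.00599607222634339 [[382.29840601   0.         320.55281868]
 [  0.         382.29840601 199.9497064 ]
 [  0.           0.           1.        ]]
```

View pics/top0.png

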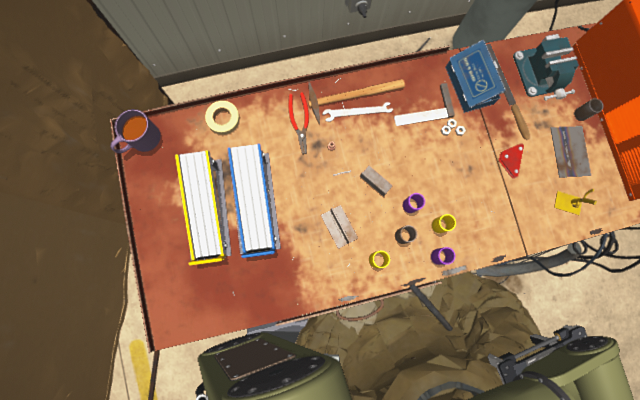

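View pics/side0.png

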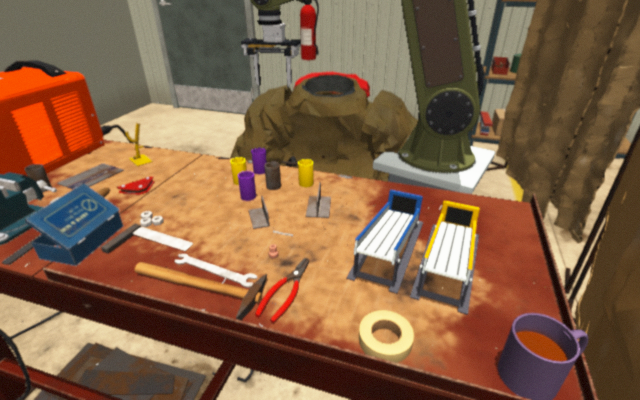

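The top view shows five upright tubes: purple (414,203) and (443,257), yellow (444,224) and (380,259), and dark brown (405,235). Only the brown one fits "rusty brown pipe". In the side view it is at (273,175). The blue lane is in the top view from (245,148) to (262,253). I'll confirm the pipe and the lane's stop end in one enlarged crop.

Run:
```python
from h import *
t=cv2.imread("pics/top0.png");s=cv2.imread("pics/side0.png")
f=lambda im,x,y,w,h:cv2.resize(im[y:y+h,x:x+w],(400,300),interpolation=cv2.INTER_CUBIC)
cv2.imwrite("pics/crop0.png",np.vstack([np.hstack([f(t,360,180,112,84),f(s,220,140,112,84)]),np.hstack([f(t,170,135,176,132),f(s,335,180,160,120)])]))
c=ctrl.camera("top"); cs=ctrl.camera("side")
for n,u,v in(("brown",405,235),("p1",414,203),("p2",443,257),("y1",444,224),("y2",380,259)): print(n,onz(c,u,v,.07).round(3))
for u,v,z in((230,145,.08),(259,145,.08),(240,255,.05),(276,250,.05)):print(u,v,onz(c,u,v,z).round(3))
```

```text
brown [ 0.455 -0.316  0.07 ]
p1 [ 0.537 -0.34   0.07 ]
p2 [ 0.402 -0.411  0.07 ]
y1 [ 0.485 -0.416  0.07 ]
y2 [ 0.395 -0.253  0.07 ]
230 145 [0.673 0.129 0.08 ]
259 145 [0.674 0.056 0.08 ]
240 255 [0.398 0.094 0.05 ]
276 250 [0.413 0.005 0.05 ]
```

View pics/crop0.png

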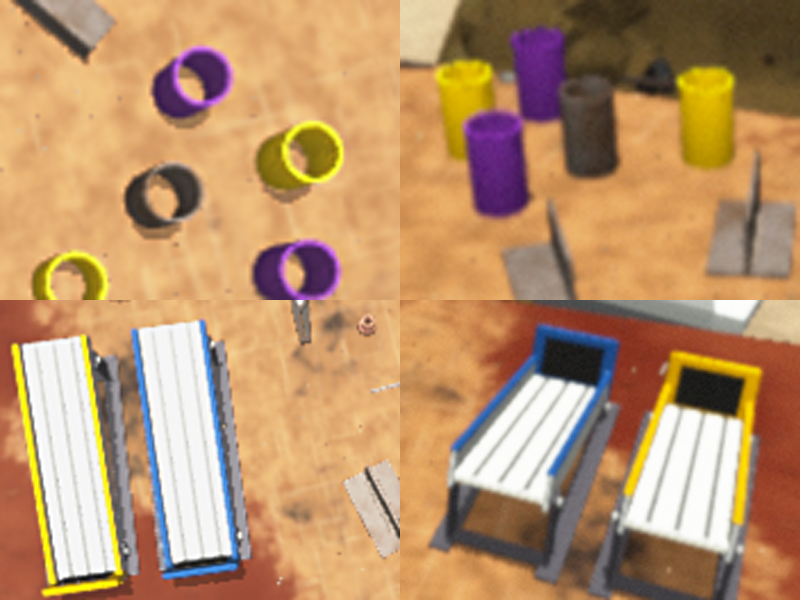

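The crop confirms the plain rusty brown tube: rim centre near (408,234) in the top view, at the centre of the purple and yellow ones. The blue lane's stop frame is at its lower end in the top view, near (258,253), so the high end is at the top near (245,147).

```bash
cat > lane.py <<'E'
from h import *
c=ctrl.camera("top"); im=c["color"].astype(int); r,g,b=im[...,0],im[...,1],im[...,2]
blue=(b>r+50)&(b>110); white=(im.min(2)>170)
O=np.array([.54,.07]);yaw=.155
L=[];R=[];W=[]
for v in range(155,243,2):
    bl=np.where(blue[v,215:295])[0]+215
    if len(bl)<4: continue
    k=np.split(bl,np.where(np.diff(bl)>5)[0]+1)
    if len(k)<2: continue
    L.append((k[0][0],v)); R.append((k[-1][0],v)); 
hs=[]
for u in range(236,256,2):
    w=np.where(white[130:200,u])[0]
    if len(w): hs.append((u,130+w[0]-.5))
def pl(u,v,h):
    o,d=ray(c,u,v); t=np.tan(np.radians(14)); a=np.array([np.cos(yaw),np.sin(yaw)])
    # z = h + t*((p-O).a)
    s=(h+t*((o[:2]-O)@a)-o[2])/(d[2]-t*(d[:2]@a)); return o+s*d
for _ in range(15):
    l=np.array([pl(u-.5,v,.0715) for u,v in L]);rr=np.array([pl(u-.5,v,.0715) for u,v in R]);
    pf=[np.polyfit(q[:,0],q[:,1],1) for q in(l,rr)]
    yaw=np.arctan((pf[0][0]+pf[1][0])/2)
    a=np.array([np.cos(yaw),np.sin(yaw)]);n=np.array([-a[1],a[0]])
    lo=np.median(l[:,:2]@n);ro=np.median(rr[:,:2]@n)
    e=np.array([onz(c,u,v,.083)[:2]@a for u,v in hs]); x=np.median(e)-.138
    O=a*x+n*((lo+ro)/2-.003)
print("yaw",yaw,"slopes",pf[0][0],pf[1][0],"gap",lo-ro,"O",O,"load",O+.085*a,"stop",O-.138*a,len(L),np.ptp(e))
print("edge px",np.mean(hs,0))
cs=ctrl.camera("side")
for s,y,z in((.138,.035,.083),(.138,-.035,.083),(-.138,.035,.06),(-.138,-.035,.06)):
    p=np.r_[O+s*a+y*n,z];print("proj top",np.round(proj(c,p)),"side",np.round(proj(cs,p)))
# pipe: triangulate with rim
def dark(I,x0,x1,y0,y1):
    I=I.astype(int); m=np.zeros(I.shape[:2],np.uint8)
    q=I[y0:y1,x0:x1]; m[y0:y1,x0:x1]=((q.max(2)-q.min(2)<45)&(q.max(2)<120))*255
    cn=max(cv2.findContours(m,0,2)[0],key=cv2.contourArea); return cv2.boundingRect(cn),cv2.minAreaRect(cn)
print(dark(im,388,424,220,250),dark(cs["color"],258,288,155,195))
P=onz(c,408.4,234,.07);print("pipe",P,"side",proj(cs,np.r_[P[:2],.07]),proj(cs,np.r_[P[:2],0]))
print(ctrl.get_obs()["ee_pos"],ctrl.get_obs()["eef_rot"])
E
python3 lane.py
```

```text
yaw 0.1600062303686784 slopes 0.16087089186550055 0.1619008148742327 gap 0.07483173419134768 O [0.53539987 0.07022532] load [0.6193141  0.08376789] stop [0.39916264 0.04823856] 44 0.002522738693054527
edge px [245.  145.2]
proj top [230. 147.] side [391. 259.]
proj top [258. 144.] side [355. 250.]
proj top [244. 257.] side [420. 199.]
proj top [272. 253.] side [391. 193.]
((403, 226, 13, 15), ((410.40008544921875, 232.30003356933594), (14.310833930969238, 9.391485214233398), 63.43495178222656)) ((264, 155, 24, 34), ((274.0339660644531, 172.81887817382812), (22.606060028076172, 32.06620407104492), 10.619654655456543))
pipe [ 0.45796844 -0.3243124   0.07      ] side (np.float64(271.92968428284547), np.float64(164.50757229450593)) (np.float64(273.5293975607555), np.float64(186.33074624803135))
[ 0.20741985 -0.50929544  0.20526397] [-3.14119435e+00 -2.49608818e-05  3.86791945e-01]
```

Pipe at about (0.458, -0.324), lane yaw 0.16, load point (0.619, 0.084). I'll close the fingers across the lane (tool yaw 0.16), so the pipe can slide out downhill between them. The neighbouring tubes clear a 75 mm opening.

```bash
python3 -m pendant '[[[2.5,1.9,0],-0.023],[[2.5,1.9,-0.5],-0.023],[[2.5,1.9,-0.5],-0.023],[[2.5,1.8,-0.5],-0.023],[[2.5,1.8,-0.5],-0.023],[[2.5,1.8,-1],-0.023],[[2.5,1.8,-1],-0.023],[[2.5,1.8,-1],-0.023],[[2.5,1.8,-1],-0.023],[[2.5,1.8,-1],-0.020],[[0,0,0],0],[[0,0,0],0],[[0,0,0],0]]' 0.8 25
python3 - <<'E'
from h import *
c=snap("top","pics/t1.png");s=snap("side","pics/s1.png");f=lambda im,x,y,w,h:cv2.resize(im[y:y+h,x:x+w,::-1],(400,300),interpolation=cv2.INTER_CUBIC)
cv2.imwrite("pics/c1.png",np.hstack([f(c["color"],340,160,140,105),f(s["color"],200,100,140,105)]))
print(ctrl.get_obs()["ee_pos"],ctrl.get_obs()["eef_rot"])
E
```

```text
time_s: 1.38
ee_pos: [0.4572, -0.3266, 0.1356]
eef_rot: [3.141, 0.0, 0.16]
force: [0.8, -0.2, 1.1]
grip_width: 0.0749
grip_force: 0.0
[ 0.45691052 -0.32715602  0.13593463] [ 3.14101692e+00 -3.74890097e-04  1.58854808e-01]
```

View pics/c1.png

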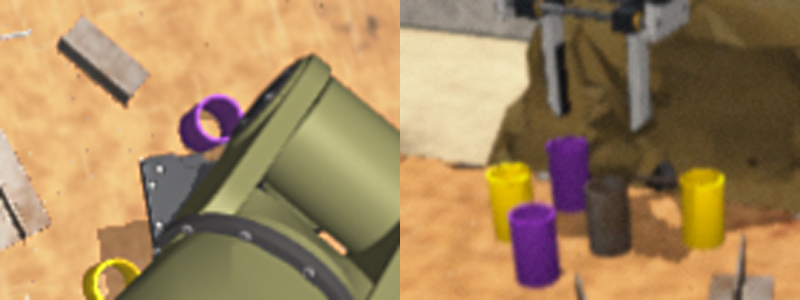

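The top view has the arm hiding the pipe. In the side view the fingertips straddle the column above the brown pipe, with the neighbours clear. I'll go down and grip.

```bash
python3 -m pendant '[[[0.1,0.25,-1.5],0],[[0,0,-2],0],[[0,0,-2],0],[[0,0,-2],0],[[0,0,-1.5],0],[[0,0,-1],0],[[0,0,-0.4],0],[[0,0,0],0],[[0,0,0],0],[[0,0,0],0]]'
python3 -m pendant '[[[0,0,0],0],[[0,0,0],0],[[0,0,0],0],[[0,0,0],0],[[0,0,0],0],[[0,0,0],0],[[0,0,0],0],[[0,0,0],0]]' 0.3 25
```

```text
time_s: 2.32
ee_pos: [0.4588, -0.3243, 0.0325]
eef_rot: [3.14, -0.001, 0.16]
force: [-0.3, 0.4, -0.0]
grip_width: 0.0753
grip_force: 0.0
time_s: 2.98
ee_pos: [0.4585, -0.3239, 0.0315]
eef_rot: [3.142, -0.0, 0.16]
force: [0.4, 0.3, 2.4]
grip_width: 0.0424
grip_force: 25.0
```

```bash
python3 -m pendant '[[[0,0,1],0],[[0,0,2],0],[[0,0,3],0],[[0,0,3],0],[[0,0,3],0],[[0,0,2],0],[[0.5,1,1],0],[[1,2.5,0],0],[[1,2.5,0],0],[[1,2.5,0],0],[[1,2.5,0],0],[[1,2.5,0],0],[[1,2.5,0],0]]'
python3 -m pendant '[[[1,2.5,0],0],[[1,2.5,0],0],[[1,2.5,0],0],[[1,2.5,0],0],[[1,2.5,0],0],[[1,2.5,0],0],[[1,2.5,0],0],[[1,2.5,0],0],[[1,2.5,0],0],[[0.6,2.2,0],0],[[0,0,0],0],[[0,0,0],0],[[0,0,0],0],[[0,0,0],0]]'
python3 - <<'E'
from h import *
c=snap("top","pics/t2.png");s=snap("side","pics/s2.png");f=lambda im,x,y,w,h:cv2.resize(im[y:y+h,x:x+w,::-1],(400,300),interpolation=cv2.INTER_CUBIC)
cv2.imwrite("pics/c2.png",np.hstack([f(c["color"],170,130,140,105),cv2.resize(s["color"][150:270,310:470,::-1],(400,300),interpolation=cv2.INTER_CUBIC)]))
o=ctrl.get_obs();e=o["ee_pos"];print(e,o["eef_rot"],o["grip_width"],o["force"])
for z in(-.0315,.0385): print(proj(s,e+np.array([0,0,z])))
E
```

```text
time_s: 4.07
ee_pos: [0.5236, -0.1617, 0.181]
eef_rot: [-3.141, 0.001, 0.16]
force: [0.4, -0.6, -1.6]
grip_width: 0.0426
grip_force: 25.0
time_s: 5.23
ee_pos: [0.6192, 0.0825, 0.1813]
eef_rot: [3.142, 0.001, 0.159]
force: [-0.1, 0.1, -2.4]
grip_width: 0.0425
grip_force: 25.0
[0.6193183  0.08232901 0.18151942] [3.14155700e+00 4.63114473e-05 1.58631215e-01] 0.04249559528006548 [-0.09856861  0.30430165 -1.87870947]
(np.float64(383.0203991125181), np.float64(210.09574634357588))
(np.float64(386.37626464137685), np.float64(177.39027937442435))
```

View pics/c2.png

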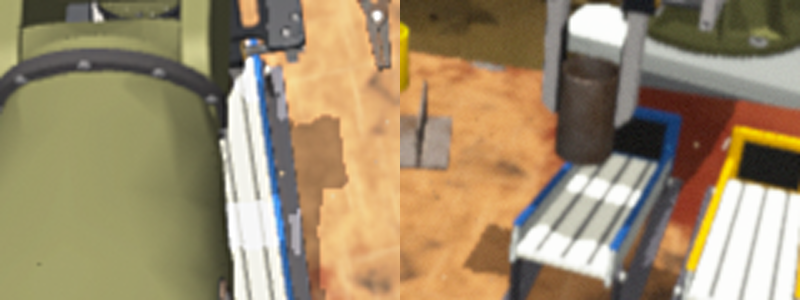

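The pipe is held plumb above the loading end: foot at about (383.5,209) in the side image against (383,210) predicted, so it's centred in the grip. Now I'll lower it gently.

```bash
python3 -m pendant '[[[0,0.15,-1],0],[[0,0,-1.5],0],[[0,0,-1.5],0],[[0,0,-1.3],0],[[0,0,-0.8],0],[[0,0,-0.4],0],[[0,0,-0.2],0],[[0,0,0],0],[[0,0,0],0]]'
python3 -m pendant '[[[0,0,-0.1],0],[[0,0,-0.1],0],[[0,0,-0.1],0],[[0,0,-0.1],0],[[0,0,0],0],[[0,0,0],0]]'
```

```text
time_s: 6.08
ee_pos: [0.6197, 0.0846, 0.1151]
eef_rot: [3.142, -0.001, 0.16]
force: [-0.1, -0.4, -1.9]
grip_width: 0.0423
grip_force: 25.0
time_s: 6.58
ee_pos: [0.6194, 0.0846, 0.1104]
eef_rot: [3.142, 0.0, 0.16]
force: [-0.0, 0.3, -1.0]
grip_width: 0.0424
grip_force: 25.0
```

```bash
python3 -m pendant '[[[0,0,-0.1],0],[[0,0,-0.1],0],[[0,0,0],0],[[0,0,0],0]]'
python3 -m pendant '[[[0,0,-0.1],0],[[0,0,0],0],[[0,0,0],0]]'
```

```text
time_s: 6.92
ee_pos: [0.6194, 0.0846, 0.1084]
eef_rot: [3.142, 0.0, 0.16]
force: [-0.2, -0.1, -0.8]
grip_width: 0.0423
grip_force: 25.0
time_s: 7.17
ee_pos: [0.6195, 0.0847, 0.1075]
eef_rot: [-3.142, -0.0, 0.16]
force: [0.3, 0.4, -1.0]
grip_width: 0.0422
grip_force: 25.0
```

```bash
python3 -m pendant '[[[0,0,-0.05],0],[[0,0,-0.05],0],[[0,0,0],0],[[0,0,0],0]]' - 10
python3 -m pendant '[[[0,0,-0.05],0],[[0,0,-0.05],0],[[0,0,0],0],[[0,0,0],0]]'
```

```text
time_s: 7.5
ee_pos: [0.6196, 0.0846, 0.1071]
eef_rot: [3.141, -0.001, 0.16]
force: [-3.1, -0.4, 5.7]
grip_width: 0.0422
grip_force: 10.0
time_s: 7.83
ee_pos: [0.6198, 0.0846, 0.1069]
eef_rot: [3.141, -0.002, 0.16]
force: [-5.4, -0.6, 11.6]
grip_width: 0.0427
grip_force: 10.0
```

In contact. I'll ease the grip to 3 N and press a little so the pipe can settle to the bed's tilt in the pads.

```bash
python3 -m pendant '[[[0,0,0],0],[[0,0,-0.05],0],[[0,0,-0.05],0],[[0,0,-0.05],0],[[0,0,-0.05],0],[[0,0,0],0]]' - 3
python3 - <<'E'
from h import *
s=snap("side","pics/s3.png")
cv2.imwrite("pics/c3.png",cv2.resize(s["color"][150:270,310:470,::-1],(640,480),interpolation=cv2.INTER_CUBIC))
E
```

```text
time_s: 8.33
ee_pos: [0.6194, 0.0846, 0.1032]
eef_rot: [-3.142, 0.0, 0.16]
force: [-2.1, 0.3, 3.3]
grip_width: 0.0425
grip_force: 3.0
```

View pics/c3.png

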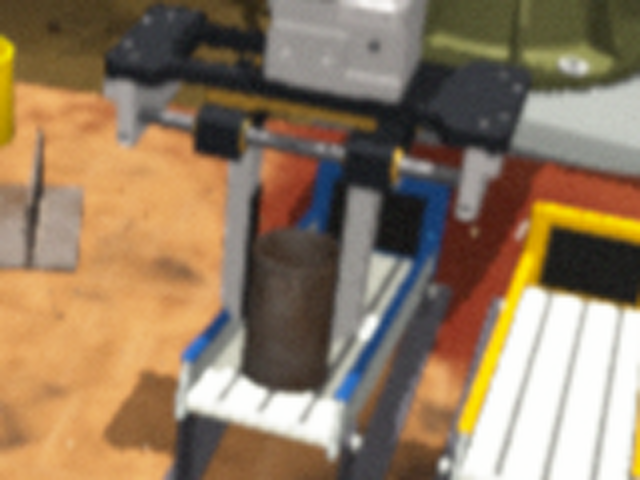

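The pipe (foot near (290,380) in the crop) stands on the bed between the walls, with the fingertips above the wall tops. Release.

```bash
python3 -m pendant '[[[0,0,0],0],[[0,0,0],0],[[0,0,0],0],[[0,0,0],0],[[0,0,0],0],[[0,0,0],0],[[0,0,0],0],[[0,0,0],0],[[0,0,0],0],[[0,0,0],0],[[0,0,0],0],[[0,0,0],0],[[0,0,0],0],[[0,0,0],0]]' 0.75
python3 - <<'E'
from h import *
s=snap("side","pics/s4.png")
cv2.imwrite("pics/c4.png",cv2.resize(s["color"][150:270,310:470,::-1],(640,480),interpolation=cv2.INTER_CUBIC))
E
```

```text
time_s: 9.55
ee_pos: [0.6195, 0.0846, 0.1035]
eef_rot: [3.142, -0.0, 0.16]
force: [0.7, 0.7, -0.3]
grip_width: 0.0705
grip_force: 0.0
```

View pics/c4.png

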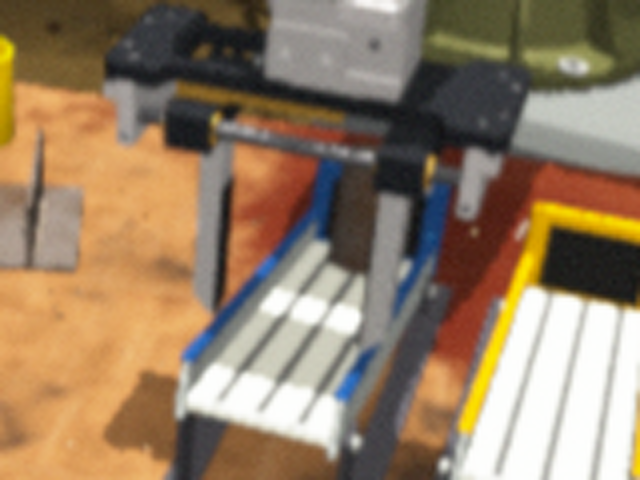

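The pipe has slid down and stands at the stop, near (360,220) in the crop. I'll withdraw straight up and check it without the gripper in the way.

```bash
python3 -m pendant '[[[0,0,1],0],[[0,0,2],0],[[0,0,2],0],[[0,0,2],0],[[0,0,2],0],[[0,0,2],0],[[0,0,2],0],[[0,0,1],0],[[0,0,0],0],[[0,0,0],0],[[0,0,0],0]]'
python3 - <<'E'
from h import *
s=snap("side","pics/s5.png")
cv2.imwrite("pics/c5.png",cv2.resize(s["color"][150:270,310:470,::-1],(640,480),interpolation=cv2.INTER_CUBIC))
a=np.array([np.cos(.16),np.sin(.16)]);O=np.array([.5354,.0702])
for q in(.095,.105,.115):print(q,(np.array(proj(s,np.r_[O-q*a,.059]))-[310,150])*4)
E
```

```text
time_s: 10.52
ee_pos: [0.6191, 0.0846, 0.2421]
eef_rot: [-3.141, 0.002, 0.16]
force: [0.3, 0.1, 1.6]
grip_width: 0.0706
grip_force: 0.0
0.095 [364.20524641 218.32324071]
0.105 [368.17013749 210.19262266]
0.115 [372.06836049 202.19899512]
```

View pics/c5.png

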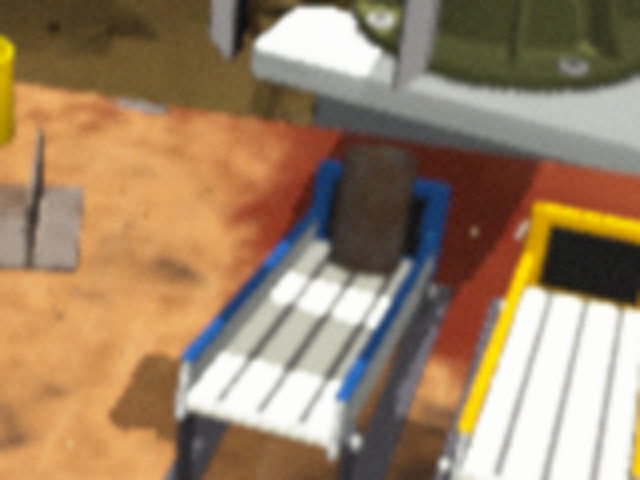

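The pipe stands leaning with the bed against the blue stop. Its centre is near (373,208) in the crop, which matches the predicted stop position of about (369,208). The gripper is clear.

```bash
python3 -c "
from station import ctrl
print(ctrl.hand_in())"
```

```text
the job is handed in; nothing more can be done
None
```

The rusty pipe was set down and released on the high end of the blue lane; it slid to the blue stop by itself and was standing against it when I handed the job in, at about 10.5 s on the robot's clock.

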